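# Load a round former into its holder and latch the sliding tail behind it

### The arm

A 6-joint arm with a two-finger parallel gripper is mounted at the origin on a cart in front of the work surface, level with it; the furniture and walls round the work are solid. World frame = base frame: x ahead of the robot, y to its left, z up, the work surface at z = 0. Lengths are in m, angles in rad, forces in N, time in s.
With the tool pointing down it reaches from about 0.425 to 0.95 m from the base axis. Payload 3.5 kg.
Tool frame: the origin (TCP) lies at the very end of the fingers, on their centre line; the grasp point (between the pads) lies 19 mm behind it (ctrl.grip_point_offset is the distance from the TCP to the grasp point, in m); z points along the fingers, y is the line along which they close (so a half turn about z gives the same grasp; the last joint's range is limited). The gripper opens to 85 mm and grips with 20 to 120 N. Pads are 22 mm wide; open, the fingers measure 114 mm over their backs; the gripper's body (76 mm by 85 mm) begins 54 mm behind the grasp point. The pads swing forward as they close: fully open they stand 13 mm farther back than shut.
Start: joints at [1.163, 0.286, 1.577, -0, 1.279, -0.15], TCP at [0.172, 0.653, 0.231] pointing down, gripper open.
Joint ranges: [-2.77, 2.77], [-0.9, 2.22], [0.21, 2.48], [-1.53, 4.67], [0.24, 2.81], [-2.84, 2.84]. Speed limits (rad/s): [2.79, 2.79, 3.14, 3.14, 3.14, 3.14].

### API

Orientations are given as a unit quaternion [x, y, z, w].
In Python, from plant import ctrl gives the robot as it stands. The module is installed in compiled form; this text tells all that it offers.
- The arm moves only by the shell command python3 -m pendant 'ROWS' [OPENING] [FORCE]. ROWS is JSON, a list of rows, each an object of numbers: "dx", "dy", "dz": the shift along the tool's x, y, z in cm; "twist": the turn about the tool's z in degrees. A call has 1 to 10 rows; each row is the pose to reach, as a shift and turn from the pose commanded when the call began, along the tool's axes at that moment; what a row does not reach only later rows make up. A row lasts 1/8 s, in which the tool goes at most 62.5 mm and 10.7 degrees, less where a joint would pass 70% of its speed; a pose out of reach is approached as far as the arm can. A call with a gripper value outside its range is refused whole. OPENING is the opening in per cent of the stroke, from 0 (shut) to 100 (fully open), set as the call begins (- or left out, the last holds). The fingers move at their own pace and stop on an object; FORCE is the grip in N (left out, the last holds). Time passes only in rows, so rows that repeat a pose let the fingers close. It gives the time, the measured TCP pose, the force, the opening and the grip force at its end, in the units of the state.
- ctrl.get_state(): the state, without advancing time (a new reading comes with each control period).
- ctrl.read_camera(name): name is "scene" or "side" or "wrist"; returns a dict with "img" (384x512x3 uint8, red, green, blue), "depth" (384x512 float32, m along the optical axis (not along the pixel's ray), 0 where there is no reading), "camera_matrix" (3x3 intrinsics, pixels), "xyz" and "rotation" of the camera in the world; the wrist camera has in their place "tool_from_camera" (4x4, takes a point from camera to tool coordinates, whose origin is the TCP and whose axes are the flange's). Camera axes: x right, y up, looking along -z (the intrinsics and any distortion apply to the point x, -y, -z); pixel columns grow to the right and rows downward; lengths in m; the calibration is good to about 2 mm. A picture is of the moment at which its call begins: read the wrist's pose just before it.
- ctrl.sign_off(): hands the job in; it is judged then, once.
The state is a dict: "time": time; "qpos": joint angles; "dq": joint speeds; "joint_efforts": joint torques, N m; "eef_pos": TCP position; "tcp_rot": TCP orientation; "contact_force": force on the tool from outside, world axes, zero at the start; "wrist_torque": the same for the moment, N m; "opening": opening from 0.0 (shut) to 1.0 (fully open); "finger_force": force on a finger pad.
Only numpy, scipy, OpenCV 4.12 (cv2) and the standard library are available. Lean on these libraries where they do the work, as an engineer would, in place of code of your own. Each camera call takes 0.05 s, during which the arm holds its last target. There are 200 camera calls.

### The job

Load the thick wooden forming mandrel into its holder, ready for work: roll it across the wooden base, without lifting it off, until it drops into the long groove. Then, holding the steel release bar up, slide the tail carriage up to the end of the mandrel and let the bar go, so that the latch catches fully in the notch nearest the mandrel and the mandrel is held endways between the fixed head and the tail. Leave the other things on the bench where they are.

Things in the scene. Friction and masses are not known exactly. Their poses are not given: they have to be found in the camera images.
- holder: Fixed wooden base board, 380 (y) x 240 (x) x 18 mm, that carries head, tail and rail. Origin on the bench top under the groove; x across the groove, away from the robot; y along the groove towards the fixed head; z up. Board: x -155 to +85, y -190 to +190 mm, top at z 18 mm, with a lip 8 mm wide and high along its front edge. All mm below in these axes.
- groove_seat (a point): Fixed to the holder: where the mandrel's origin lies when seated in the groove with its end against the head, 51.5 mm above the bench. The groove is 36 mm wide (x -18 to +18) and runs the board's whole length: a mandrel whose axis passes x = -18 rolls in by itself, sinking 4.5 mm. A wooden back stop (x 42 to 54, y 20 to 145, top z 58) keeps it from rolling over.
- mandrel: Plain wooden cylinder with two thin dark lines round it, 76 mm diameter, 130 mm long, about 0.4 kg, loose. Starts lying on the front part of the base, within 0.1 rad of parallel to the groove. Origin at the middle of its axis; its y is the cylinder axis, x and z turn as it rolls. Axis 56 mm above the bench on the flat board.
- head_face (a point): Middle of the cork face of the fixed head, at y = 150 and the seated mandrel's axis height. The head is a grey bracket 90 mm wide with a round disc, y 150 to 190, up to z 88.
- tail_face (a point): Middle of the cork face of the tail carriage, which looks along the holder's +y to the mandrel's end. The grey carriage is 80 mm wide (x) and 75 mm long, all behind this face; its block is 46 mm high, its disc reaches 85 mm above the bench. It slides beside a steel rail (x 48 to 66, y -155 to 15) with teeth 40 mm high.
- tail (a joint): Carriage position in m, growing towards the head (+y). 12 notches at 0, 0.012 ... 0.132; starts in one of the first six. At value q the tail face is 0.241 - q from the head face: it meets a mandrel that touches the head at q 0.111, nearest notch 0.108. With the bar up it slides at about 1 N and can push the mandrel along (2 to 4 N more). Let go, it is drawn to the nearest notch; 1 mm play.
- release_bar (a joint): Lift of the release bar in m: 0 fully down (latch tooth in a notch, carriage locked) to 0.018 fully up. The tooth is clear of the rail's teeth from 0.009. A spring pushes it down with 5 N at the bottom, 7 N at the top; it drops by itself when let go.
- bar_grip (a point): Middle of the grip sleeve (13 mm thick, 44 mm long) of the release bar: a horizontal steel bar across the carriage, along the holder's x, on two upright rods 88 mm apart. 120 mm above the bench when down, free above and below it (block top 46, collars 69 mm). Moves with carriage and bar; 45 mm behind the tail face.
- edge_tool: Bystander: wood-handled edge tool 108 mm long, 15 mm thick, lying on the right front part of the base. Origin under its middle.
- spool: Bystander: reel of beige thread, 34 mm across, 45 mm tall, standing on the right front corner of the base. Origin under its middle.
- glue: Bystander: white squeeze bottle, 43 mm across, 112 mm tall, at the right side of the bench. Origin under its middle.
- rivet_tin: Bystander: round red tin, 56 mm across, 35 mm tall, at the right side of the bench. Origin under its middle.

How it is judged:
By the outcome, as a careful person would: the job done as asked, in the order asked, and still so for the second after the job is handed in, with the robot touching nothing.
It also fails if it takes over 51 s, if anything falls off the work surface, if the arm or the gripper's body presses on something with over 40 N, if the wrist force passes 120 N, or if a joint passes its speed limit or range.

## Working session

There is one attempt and no reset: what is moved stays moved. The work goes in short steps, Python scripts to look and compute and a shell command to move; the robot and the scene stay as the last step left them, time stands still between calls to the robot, and variables do not carry over. Pictures are saved under pics/ and viewed, at most 10 in all, crops included, and the job is handed in when it is done.

```bash
mkdir -p pics
cat > h.py <<'E'
import numpy as np, cv2
from scipy.spatial.transform import Rotation as R
from plant import ctrl
def cam(n):
    s=ctrl.get_state(); c=ctrl.read_camera(n)
    if n=="wrist":
        T=np.eye(4);T[:3,:3]=R.from_quat(s["tcp_rot"]).as_matrix();T[:3,3]=s["eef_pos"]
        M=T@np.array(c["tool_from_camera"])
    else:
        M=np.eye(4);M[:3,:3]=np.array(c["rotation"]).reshape(3,3);M[:3,3]=c["xyz"]
    c["M"]=M; return c
def cloud(c):
    K=np.array(c["camera_matrix"]);d=c["depth"]
    v,u=np.mgrid[0:384,0:512]
    P=np.stack([(u-K[0,2])/K[0,0]*d,-(v-K[1,2])/K[1,1]*d,-d],-1)
    W=P@c["M"][:3,:3].T+c["M"][:3,3]; W[d==0]=np.nan
    return W
def save(c,n): cv2.imwrite("pics/"+n,c["img"][:,:,::-1])
E
python3 - <<'E'
from h import *
print(ctrl.get_state())
ims=[]
for n in("scene","side"):
    c=cam(n); np.save(n+".npy",cloud(c)); ims.append(c["img"]); print(n,c["M"].round(3).tolist(),[k for k in c])
    save(c,n+"0.png")
E
```

```text
{'time': 0.0, 'qpos': array([ 1.16302890e+00,  2.87179698e-01,  1.57820788e+00,  6.44669916e-06,
        1.27860317e+00, -1.50005868e-01]), 'dq': array([ 5.92635232e-04, -2.13834865e-03, -1.90117576e-04, -5.77774332e-05,
       -1.58438115e-03,  4.88724621e-04]), 'joint_efforts': array([ 2.53827766e-04, -4.05986416e+01, -2.92622441e+01, -1.39540898e-04,
        5.99164676e-03, -6.66485363e-06]), 'eef_pos': array([0.17177341, 0.65208407, 0.22992111]), 'tcp_rot': array([ 1.28525119e-01,  9.91705529e-01, -1.15186813e-03, -3.33046257e-04]), 'contact_force': array([ 0.04950646, -0.27384052, -0.3366158 ]), 'wrist_torque': array([-0.00807786, -0.04136612, -0.02174309]), 'finger_force': 0.0, 'opening': 1.0020567856860103}Traceback (most recent call last):
  File "<stdin>", line 5, in <module>
  File "h.py", line 10, in cam
    M=np.eye(4);M[:3,:3]=np.array(c["rotation"]).reshape(3,3);M[:3,3]=c["xyz"]
                         ~~~~~~~~~~~~~~~~~~~~~~~~~~~~~~~^^^^^
ValueError: cannot reshape array of size 4 into shape (3,3)
```

```bash
sed -i 's/np.array(c\["rotation"\]).reshape(3,3)/R.from_quat(c["rotation"]).as_matrix()/' h.py
python3 - <<'E'
from h import *
for n in("scene","side"):
    c=cam(n); np.save(n+".npy",cloud(c)); print(n,c["M"].round(3).tolist(),c["camera_matrix"],[k for k in c])
    save(c,n+"0.png")
E
```

```text
scene [[0.258, 0.771, -0.583, 0.019], [-0.966, 0.201, -0.161, -0.337], [-0.007, 0.605, 0.797, 0.797], [0.0, 0.0, 0.0, 1.0]] [[426.08393437   0.         263.32595469]
 [  0.         426.08393437 189.72729732]
 [  0.           0.           1.        ]] ['img', 'depth', 'camera_matrix', 'xyz', 'rotation', 'M']
side [[-0.928, 0.209, -0.308, 0.277], [-0.372, -0.512, 0.774, 0.451], [0.004, 0.834, 0.552, 0.563], [0.0, 0.0, 0.0, 1.0]] [[363.15986777   0.         256.01463016]
 [  0.         363.15986777 187.95564431]
 [  0.           0.           1.        ]] ['img', 'depth', 'camera_matrix', 'xyz', 'rotation', 'M']
```

View pics/scene0.png

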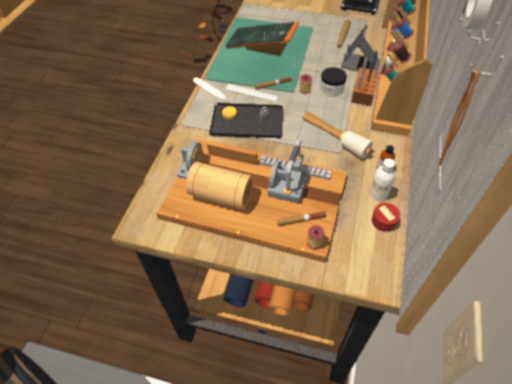

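View pics/side0.png

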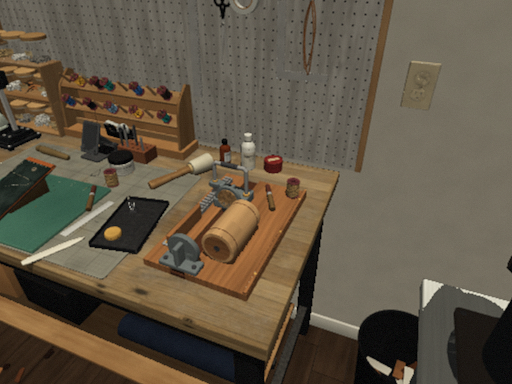

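The scene shows the mandrel at px (220,186), the head at (188,160), the tail carriage at (290,178) and its bar at about (297,150), the edge tool at (300,218), and the spool at (316,237). The side view agrees: mandrel (232,230), head (183,252), tail (230,190). Next I'll fit the poses from the depth clouds.

Run:
```python
from h import *
for n in("scene","side"):
    W=np.load(n+".npy"); img=cv2.imread(f"pics/{n}0.png")
    hsv=cv2.cvtColor(img,cv2.COLOR_BGR2HSV)
    seed={"scene":(205,250),"side":(205,280)}
    z=W[...,2]
    m=((z>.012)&(z<.14)).astype(np.uint8)
    l,cc,st,_=cv2.connectedComponentsWithStats(m,connectivity=4)
    k={"scene":cc[188,215],"side":cc[232,230]}[n]
    print(n,st[k])
    P=W[cc==k]; 
    B=P[(P[:,2]<.03)]
    (c,s,a)=cv2.minAreaRect(B[:,:2].astype(np.float32)*1000); print("rect",c,s,a, cv2.boxPoints((c,s,a)).round(0).tolist())
    print("board z",np.percentile(B[:,2],[10,50,90]))
    t=R.from_euler('z',a,degrees=True)
    np.save(n+"P.npy",P)
```

```text
scene [  156   139   191   121 14105]
rect (576.88671875, -160.72705078125) (381.1860656738281, 244.3430633544922) 88.04862213134766 [[448.0, -347.0], [692.0, -355.0], [705.0, 26.0], [461.0, 34.0]]
board z [0.01659384 0.01873984 0.0251633 ]
side [    0    87   512   210 34643]
rect (822.2077026367188, -241.41885375976562) (1763.728271484375, 557.9313354492188) 0.6986487507820129 [[-63.0, 27.0], [-56.0, -531.0], [1707.0, -510.0], [1701.0, 48.0]]
board z [0.01635141 0.01899451 0.02782353]
```

```bash
cat >> h.py <<'E'
YAW=np.deg2rad(-1.95); OX=np.array([.5769+.035*np.cos(YAW),-.1607+.035*np.sin(YAW)])
Rz=np.array([[np.cos(YAW),-np.sin(YAW)],[np.sin(YAW),np.cos(YAW)]])
def toH(W):
    H=W.copy(); H[...,:2]=(W[...,:2]-OX)@Rz; return H*1000
def toW(p): return np.append(Rz@(np.array(p[:2])/1000)+OX,p[2]/1000)
E
python3 - <<'E'
from h import *
from scipy.optimize import least_squares
for n in("scene","side"):
    H=toH(np.load(n+".npy")).reshape(-1,3); H=H[~np.isnan(H[:,0])]
    H=H[(abs(H[:,0])<260)&(abs(H[:,1])<260)&(H[:,2]<160)&(H[:,2]>-5)]
    b=H[(H[:,2]>15)&(H[:,2]<30)&(H[:,0]<120)&(abs(H[:,1])<230)&(H[:,0]>-190)]
    print(n,"board y",np.percentile(b[:,1],[.2,99.8]),"x",np.percentile(b[:,0],[.2,99.8]))
    C=H[(H[:,2]>45)&(H[:,0]<-15)&(H[:,0]>-140)&(H[:,1]>-40)&(H[:,1]<140)]
    # scene cylinder fit
    f=lambda p:np.hypot((C[:,0]-p[0]-p[1]*C[:,1])/np.hypot(1,p[1]),C[:,2]-p[2])-38
    r=least_squares(f,[-70,0,56],loss='soft_l1'); C2=C[abs(f(r.x))<4]
    print("cyl x,slope,z",r.x,"rms",np.sqrt((f(r.x)**2).mean()),len(C2),"y",np.percentile(C2[:,1],[.5,99.5]))
    T=H[(H[:,2]>105)&(H[:,1]<60)&(H[:,1]>-200)&(abs(H[:,0])<70)]
    if len(T): print("bar",len(T),T.mean(0),T.min(0),T.max(0))
    hd=H[(H[:,2]>60)&(H[:,1]>135)&(abs(H[:,0])<55)]
    print("head",hd.min(0),hd.max(0),len(hd))
    d=H[(H[:,2]>55)&(H[:,1]<40)&(H[:,1]>-180)&(abs(H[:,0])<35)&(H[:,2]<100)&(H[:,0]>-15)]
    print("tail",np.percentile(d,[1,50,99],axis=0).round(1).tolist())
E
```

```text
scene board y [-190.19938114  188.20758605] x [-155.98674306   85.55150313]
cyl x,slope,z [-6.57951556e+01  1.44990412e-02  5.61376388e+01] rms 4.888409900377564 1983 y [-36.07909645 133.24356193]
bar 202 [  3.61631635 -76.62812924 122.91224081] [-36.73946909 -82.29452047 105.57252205] [ 58.04700757 -69.54992644 129.79097647]
head [-35.15413173 135.02790243  60.18091046] [ 46.33912285 186.52066619  89.76833527] 281
tail [[-14.6, -86.4, 55.6], [-1.9, -46.6, 71.1], [34.5, -31.5, 87.1]]
side board y [-190.7442337   189.56794947] x [-156.47515424   83.27606744]
cyl x,slope,z [-6.66435921e+01  8.40119485e-03  5.58655654e+01] rms 8.417528463728816 1626 y [-35.4167182  134.64059564]
bar 201 [  8.7909494  -73.26922131 120.56250203] [-37.93570617 -80.3701758  105.76205433] [ 61.31926179 -67.96530369 128.20990314]
head [-48.72098805 135.4144922   60.07079468] [ 40.87196499 189.22957276  88.61818132] 425
tail [[-14.2, -84.7, 55.1], [4.5, -34.0, 70.3], [34.1, -30.0, 86.2]]
```

```bash
cat >> h.py <<'E'
def rel(target_h=None,yaw_holder=True,world=None):
    s=ctrl.get_state();M=R.from_quat(s["tcp_rot"]).as_matrix()
    w=toW(target_h) if world is None else np.array(world)
    d=M.T@(w-s["eef_pos"])*100
    a=np.rad2deg(np.arctan2(M[1,1],M[0,1])); 
    print("holder pos",toH(np.array(s["eef_pos"])).round(1),"rel cm",d.round(2),"twist",round(a-90-np.rad2deg(YAW),2),"t",s["time"],"F",s["contact_force"].round(1))
E
python3 - <<'E'
from h import *
from scipy.optimize import least_squares
A=[]
for n in("scene","side"):
    H=toH(np.load(n+".npy")).reshape(-1,3); H=H[~np.isnan(H[:,0])]
    C=H[(H[:,2]>62)&(H[:,0]<-42)&(H[:,0]>-110)&(H[:,1]>-60)&(H[:,1]<160)]
    f=lambda p:np.hypot((C[:,0]-p[0]-p[1]*(C[:,1]-60))/np.hypot(1,p[1]),C[:,2]-p[2])-38
    r=least_squares(f,[-66,0,56],loss='soft_l1',f_scale=1)
    print(n,r.x,np.median(abs(f(r.x))),np.percentile(C[:,1],[.3,1,99,99.7]))
    E=H[(H[:,2]>24)&(H[:,2]<80)&(H[:,0]<-45)&(H[:,0]>-144)&(H[:,1]<-5)&(H[:,1]>-195)]
    print("bystanders on base",E.min(0),E.max(0))
rel([-125,70,150]); rel([-125,70,28])
rel(world=[.42,.5,.2])
E
```

```text
scene [-6.50601158e+01  1.54280035e-02  5.60765691e+01] 0.8908819812135604 [  3.80193442   4.14444668 132.37834936 133.46387356]
bystanders on base [-143.23209183 -177.19492724   24.02609287] [-48.69993603 -71.87397199  68.09490168]
side [-6.65583599e+01  2.26523463e-02  5.57548236e+01] 0.7070078353056992 [  6.02774234   7.01162268 135.22315161 135.68235215]
bystanders on base [-143.25161147 -176.48673466   24.12528075] [-49.33171874 -70.75119553  65.35269747]
holder pos [-467.5  798.7  230.3] rel cm [-49.56 -63.44   8.13] twist -12.82 t 0.15 F [ 0.4 -0.7  0.6]
holder pos [-467.5  798.7  230.3] rel cm [-49.57 -63.42  20.33] twist -12.82 t 0.15 F [ 0.4 -0.7  0.6]
holder pos [-467.5  798.7  230.3] rel cm [-27.88  -8.39   3.03] twist -12.82 t 0.15 F [ 0.4 -0.7  0.6]
```

```bash
python3 -m pendant '[{"dx":-28,"dy":-8,"dz":2,"twist":-12.8},{"dx":-28,"dy":-8,"dz":2,"twist":-12.8},{"dx":-28,"dy":-8,"dz":2,"twist":-12.8},{"dx":-28,"dy":-8,"dz":2,"twist":-12.8},{"dx":-28,"dy":-8,"dz":2,"twist":-12.8},{"dx":-49.6,"dy":-63.4,"dz":8,"twist":-12.8},{"dx":-49.6,"dy":-63.4,"dz":8,"twist":-12.8},{"dx":-49.6,"dy":-63.4,"dz":8,"twist":-12.8},{"dx":-49.6,"dy":-63.4,"dz":8,"twist":-12.8},{"dx":-49.6,"dy":-63.4,"dz":8,"twist":-12.8}]' 60; python3 -c "
from h import *
rel([-125,70,150])"
```

```text
time: 1.4
eef_pos: [0.4575, 0.1931, 0.1796]
tcp_rot: [0.017, 1.0, -0.0, 0.0]
contact_force: [1.0, -0.3, 0.8]
opening: 0.603
finger_force: 0.0
holder pos [-166.3  349.6  179.6] rel cm [ -4.13 -27.96   2.97] twist 0.0 t 1.4 F [ 1.  -0.3  0.8]
```

```bash
python3 -m pendant '[{"dx":-4.1,"dy":-28,"dz":3},{"dx":-4.1,"dy":-28,"dz":3},{"dx":-4.1,"dy":-28,"dz":3},{"dx":-4.1,"dy":-28,"dz":3},{"dx":-4.1,"dy":-28,"dz":3},{"dx":-4.1,"dy":-28,"dz":3},{"dx":-4.1,"dy":-28,"dz":3}]'; python3 -c "
from h import *
c=cam('wrist');save(c,'w1.png');H=toH(cloud(c)).reshape(-1,3);H=H[~np.isnan(H[:,0])]
m=H[(H[:,2]>85)&(H[:,2]<98)&(H[:,0]>-110)&(H[:,0]<-20)];print(len(m),np.median(m,0) if len(m) else 0)
rel([-125,70,30])"
```

```text
600 [-67.67499287 132.98349728  89.27946653]
holder pos [-165.8  343.6  178.4] rel cm [ -4.23 -27.25  14.99] twist -0.25 t 1.45 F [ 1.7 -2.  -1.4]$[0]: bad value
```

View pics/w1.png

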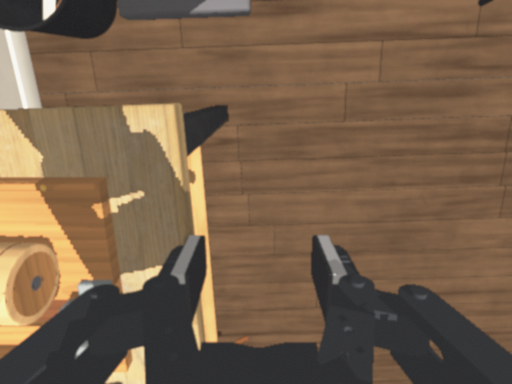

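The wrist view shows the mandrel's head end at px (35,280), left of the fingers. The pendant refused the rows, probably because it needs every key, so I'll add twist.

```bash
python3 -m pendant '[{"dx":-4.1,"dy":-27.6,"dz":3,"twist":0},{"dx":-4.1,"dy":-27.6,"dz":3,"twist":0},{"dx":-4.1,"dy":-27.6,"dz":3,"twist":0},{"dx":-4.1,"dy":-27.6,"dz":3,"twist":0},{"dx":-4.1,"dy":-27.6,"dz":3,"twist":0},{"dx":-4.1,"dy":-27.6,"dz":3,"twist":0}]'; python3 -c "
from h import *
rel([-125,70,30])"
```

```text
time: 2.2
eef_pos: [0.4891, -0.084, 0.1495]
tcp_rot: [0.019, 1.0, 0.0, -0.0]
contact_force: [0.0, -0.3, -0.0]
opening: 0.597
finger_force: 0.0
holder pos [-125.4   73.7  149.5] rel cm [-0.05 -0.37 11.95] twist -0.24 t 2.2 F [ 0.  -0.3 -0. ]
```

```bash
python3 -m pendant '[{"dx":0,"dy":-0.3,"dz":6,"twist":0},{"dx":0,"dy":-0.3,"dz":10.2,"twist":0},{"dx":0,"dy":-0.3,"dz":11.3,"twist":0},{"dx":0,"dy":-0.3,"dz":11.3,"twist":0}]'; python3 -m pendant '[{"dx":-0.7,"dy":0,"dz":0,"twist":0},{"dx":-1.2,"dy":0,"dz":0,"twist":0},{"dx":-1.7,"dy":0,"dz":0,"twist":0},{"dx":-2.2,"dy":0,"dz":0,"twist":0},{"dx":-2.7,"dy":0,"dz":0,"twist":0},{"dx":-3.2,"dy":0,"dz":0,"twist":0},{"dx":-3.2,"dy":0,"dz":0,"twist":0}]'; python3 -c "
from h import *
rel([-66,70,38])
c=cam('side');H=toH(cloud(c)).reshape(-1,3);H=H[~np.isnan(H[:,0])]
m=H[(H[:,2]>60)&(H[:,2]<100)&(H[:,0]>-100)&(H[:,0]<40)&(H[:,1]>10)&(H[:,1]<145)]
t=m[m[:,2]>np.percentile(m[:,2],90)];print(len(m),m.min(0),m.max(0));
e=m[m[:,1]>128];print(np.percentile(e,[2,98],axis=0),np.median(e,0))"
```

```text
time: 2.7
eef_pos: [0.4892, -0.0844, 0.0371]
tcp_rot: [0.017, 1.0, 0.0, -0.0]
contact_force: [-0.1, 0.6, 0.2]
opening: 0.598
finger_force: 0.0
time: 3.58
eef_pos: [0.5215, -0.0864, 0.037]
tcp_rot: [0.017, 1.0, -0.0, 0.0]
contact_force: [1.6, -0.5, 0.3]
opening: 0.596
finger_force: 0.0
holder pos [-92.9  72.4  37. ] rel cm [-2.69 -0.24 -0.1 ] twist -0.02 t 3.575 F [ 1.6 -0.5  0.3]
1170 [-99.96246214  11.07991702  60.00663296] [ -3.73355972 135.69365718  99.89324764]
[[-87.60175769 128.41431485  60.79976478]
 [ -7.61760228 135.18316146  94.89400929]] [-43.11846546 133.32150017  77.28671737]
```

```bash
python3 -m pendant '[{"dx":-0.4,"dy":0,"dz":0,"twist":0},{"dx":-0.8,"dy":0,"dz":0,"twist":0},{"dx":-1.2,"dy":0,"dz":0,"twist":0},{"dx":-1.6,"dy":0,"dz":0,"twist":0},{"dx":-2.0,"dy":0,"dz":0,"twist":0},{"dx":-2.4,"dy":0,"dz":0,"twist":0},{"dx":-2.8,"dy":0,"dz":0,"twist":0},{"dx":-3.1,"dy":0,"dz":0,"twist":0},{"dx":-3.1,"dy":0,"dz":0,"twist":0}]'; python3 -m pendant '[{"dx":1,"dy":0,"dz":0,"twist":0},{"dx":2.5,"dy":0,"dz":-1,"twist":0},{"dx":2.5,"dy":0,"dz":-7,"twist":0},{"dx":2.5,"dy":0,"dz":-13,"twist":0},{"dx":2.5,"dy":0,"dz":-13.5,"twist":0}]'
cat > chk.py <<'E'
from h import *
import sys
from scipy.optimize import least_squares
def cyl():
    for n in("side","scene"):
        c=cam(n); W=cloud(c); H=toH(W).reshape(-1,3);H=H[~np.isnan(H[:,0])]
        C=H[(H[:,2]>60)&(H[:,2]<100)&(H[:,0]>-60)&(H[:,0]<36)&(H[:,1]>15)&(H[:,1]<143)]
        f=lambda p:np.hypot((C[:,0]-p[0]-p[1]*(C[:,1]-70))/np.hypot(1,p[1]),C[:,2]-p[2])-38
        r=least_squares(f,[0,0,52],loss='soft_l1',f_scale=1)
        I=H[(abs(H[:,0])<30)&(H[:,2]>78)&(H[:,2]<92)&(H[:,1]>-40)]
        h,e=np.histogram(I[:,1],np.arange(-40,195,5))
        T=H[(H[:,2]>110)&(H[:,2]<160)&(H[:,1]<60)&(H[:,1]>-200)&(abs(H[:,0])<20)]
        print(n,r.x.round(3),np.median(abs(f(r.x))).round(2),dict(zip(e.tolist(),h.tolist())),"bar",np.median(T,0) if len(T) else 0)
    return c
E
python3 -c "
from chk import *
cyl(); rel([0,-76,160])"
```

```text
time: 4.75
eef_pos: [0.5523, -0.0874, 0.0369]
tcp_rot: [0.017, 1.0, -0.0, 0.0]
contact_force: [0.2, 0.2, 0.1]
opening: 0.6
finger_force: 0.0
time: 5.38
eef_pos: [0.5297, -0.0875, 0.178]
tcp_rot: [0.017, 1.0, -0.002, 0.005]
contact_force: [-0.8, 0.3, -0.3]
opening: 0.605
finger_force: 0.0
side [-1.0630e+00  6.0000e-03  5.1196e+01] 0.72 {-40: 7, -35: 9, -30: 0, -25: 0, -20: 0, -15: 0, -10: 0, -5: 0, 0: 5, 5: 28, 10: 29, 15: 31, 20: 29, 25: 28, 30: 33, 35: 32, 40: 31, 45: 33, 50: 32, 55: 32, 60: 34, 65: 31, 70: 37, 75: 38, 80: 33, 85: 35, 90: 39, 95: 40, 100: 36, 105: 36, 110: 40, 115: 46, 120: 41, 125: 35, 130: 92, 135: 0, 140: 0, 145: 0, 150: 14, 155: 45, 160: 77, 165: 6, 170: 0, 175: 0, 180: 0, 185: 0} bar [  2.76712798 -73.65892314 123.64375159]
scene [ 0.339  0.    51.597] 0.89 {-40: 33, -35: 7, -30: 0, -25: 0, -20: 0, -15: 0, -10: 0, -5: 0, 0: 25, 5: 45, 10: 42, 15: 44, 20: 41, 25: 40, 30: 39, 35: 43, 40: 41, 45: 46, 50: 39, 55: 43, 60: 43, 65: 42, 70: 19, 75: 20, 80: 9, 85: 22, 90: 23, 95: 31, 100: 40, 105: 40, 110: 40, 115: 37, 120: 36, 125: 42, 130: 18, 135: 0, 140: 0, 145: 0, 150: 8, 155: 14, 160: 13, 165: 0, 170: 0, 175: 0, 180: 0, 185: 0} bar [ -0.83854304 -76.84518608 125.51163427]
holder pos [-87.4  72.4 172.9] rel cm [ -8.74 -14.83   1.32] twist -0.02 t 5.475 F [0.2 0.3 0.1]
```

The mandrel is seated (x≈0, axis z≈51.5, y 4–134). Next I'll move above the bar.

```bash
python3 -m pendant '[{"dx":-8.7,"dy":-14.8,"dz":0.3,"twist":0},{"dx":-8.7,"dy":-14.8,"dz":0.3,"twist":0},{"dx":-8.7,"dy":-14.8,"dz":0.3,"twist":0},{"dx":-8.7,"dy":-14.8,"dz":0.3,"twist":0},{"dx":-8.7,"dy":-14.8,"dz":0.3,"twist":0}]'; python3 -c "
from h import *
c=cam('wrist');save(c,'w2.png');H=toH(cloud(c))
H=H.reshape(-1,3);H=H[~np.isnan(H[:,0])]
T=H[(H[:,2]>110)&(H[:,2]<135)&(H[:,1]<-40)&(H[:,1]>-110)&(abs(H[:,0])<60)]
print(len(T));
if len(T): print(np.percentile(T,[2,50,98],axis=0)); U=T[abs(T[:,0])<20]; print(np.percentile(U,[2,50,98],axis=0))
rel([0,-76,101])"
```

```text
time: 6.1
eef_pos: [0.6074, -0.2364, 0.1661]
tcp_rot: [0.017, 1.0, 0.001, -0.002]
contact_force: [0.0, -0.2, 0.1]
opening: 0.603
finger_force: 0.0
2367
[[-37.88029066 -82.48616724 115.91360329]
 [  1.80108688 -76.22454128 124.12836632]
 [ 48.81459847 -70.46469346 126.67299887]]
[[-19.03385859 -82.54651948 120.64096449]
 [ -0.22166155 -76.1870061  124.77205399]
 [ 19.29092129 -70.41712812 126.82382954]]
holder pos [ -1.8 -74.2 166.8] rel cm [-0.2  -0.19  6.58] twist 0.01 t 6.15 F [-0.2 -0.8 -0.7]
```

View pics/w2.png

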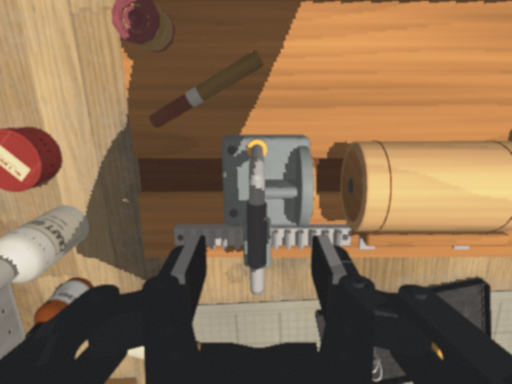

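Bar sleeve is at px (257,235), between the finger tips (198 and 322), in line with the pads. Descend and grip.

```bash
python3 -m pendant '[{"dx":-0.4,"dy":-0.2,"dz":3,"twist":0},{"dx":-0.4,"dy":-0.2,"dz":6.6,"twist":0},{"dx":-0.4,"dy":-0.2,"dz":6.6,"twist":0},{"dx":-0.4,"dy":-0.2,"dz":6.6,"twist":0}]'; python3 -m pendant '[{"dx":0,"dy":0,"dz":0,"twist":0},{"dx":0,"dy":0,"dz":0,"twist":0},{"dx":0,"dy":0,"dz":0,"twist":0},{"dx":0,"dy":0,"dz":0,"twist":0},{"dx":0,"dy":0,"dz":0,"twist":0},{"dx":0,"dy":0,"dz":0,"twist":0}]' 0 50;  python3 -m pendant '[{"dx":0,"dy":0,"dz":-0.5,"twist":0},{"dx":0,"dy":0,"dz":-1.0,"twist":0},{"dx":0,"dy":0,"dz":-1.4,"twist":0},{"dx":0,"dy":0,"dz":-1.4,"twist":0}]'; python3 -c "
from h import *
rel([0,-25,115])"
```

```text
time: 6.65
eef_pos: [0.6133, -0.239, 0.1042]
tcp_rot: [0.017, 1.0, -0.0, 0.001]
contact_force: [-0.4, -0.4, 0.7]
opening: 0.599
finger_force: 0.0
time: 7.4
eef_pos: [0.6137, -0.2396, 0.1048]
tcp_rot: [0.017, 1.0, -0.0, 0.001]
contact_force: [-1.2, 2.1, 6.0]
opening: 0.129
finger_force: 48.8
time: 7.9
eef_pos: [0.6134, -0.2395, 0.1159]
tcp_rot: [0.017, 1.0, -0.0, 0.001]
contact_force: [5.7, -0.1, -6.3]
opening: 0.127
finger_force: 48.6
holder pos [  4.2 -77.5 115.9] rel cm [0.42 5.25 0.09] twist -0.04 t 7.9 F [ 5.7 -0.1 -6.3]
```

```bash
python3 -m pendant '[{"dx":0,"dy":0,"dz":-0.3,"twist":0},{"dx":0,"dy":0,"dz":-0.3,"twist":0}]'; python3 -c "
from h import *
for n in ('scene','side','wrist'):
  H=toH(cloud(cam(n))).reshape(-1,3);H=H[~np.isnan(H[:,0])]
  for a,b in((-36,-20),(22,36)):
    T=H[(H[:,2]>105)&(H[:,2]<150)&(abs(H[:,1]+76)<12)&(H[:,0]>a)&(H[:,0]<b)]
    print(n,a,len(T),np.percentile(T,[5,50,98],axis=0).round(1).tolist() if len(T) else 0)
rel([4,-28,119])"
```

```text
time: 8.15
eef_pos: [0.6134, -0.2394, 0.1187]
tcp_rot: [0.017, 1.0, -0.0, 0.001]
contact_force: [6.7, -0.0, -7.7]
opening: 0.132
finger_force: 48.7
scene -36 70 [[-35.4, -82.2, 107.8], [-32.6, -78.3, 130.5], [-20.6, -73.2, 139.4]]
scene 22 15 [[22.1, -78.8, 137.2], [26.2, -76.1, 140.0], [32.9, -72.0, 141.4]]
side -36 55 [[-35.8, -79.3, 109.1], [-30.8, -74.5, 129.6], [-20.6, -72.4, 139.6]]
side 22 24 [[22.4, -78.9, 131.1], [28.3, -74.2, 138.2], [34.4, -71.1, 141.5]]
wrist -36 955 [[-35.2, -82.7, 131.6], [-28.9, -78.5, 136.6], [-20.3, -73.4, 139.0]]
wrist 22 567 [[22.7, -83.6, 135.4], [27.8, -78.0, 138.3], [35.7, -72.4, 140.2]]
holder pos [  4.2 -77.5 118.6] rel cm [ 0.02  4.95 -0.04] twist -0.04 t 8.3 F [ 5.8 -0.2 -6.5]
```

```bash
python3 -m pendant '[{"dx":0,"dy":0.5,"dz":0,"twist":0},{"dx":0,"dy":1.0,"dz":0,"twist":0},{"dx":0,"dy":1.5,"dz":0,"twist":0},{"dx":0,"dy":2.0,"dz":0,"twist":0},{"dx":0,"dy":2.5,"dz":0,"twist":0},{"dx":0,"dy":3.0,"dz":0,"twist":0},{"dx":0,"dy":3.3,"dz":0,"twist":0},{"dx":0,"dy":3.3,"dz":0,"twist":0}]';python3 -m pendant '[{"dx":0,"dy":0.3,"dz":0,"twist":0},{"dx":0,"dy":0.6,"dz":0,"twist":0},{"dx":0,"dy":0.9,"dz":0,"twist":0},{"dx":0,"dy":1.2,"dz":0,"twist":0},{"dx":0,"dy":1.4,"dz":0,"twist":0},{"dx":0,"dy":1.4,"dz":0,"twist":0}]'; python3 -c "
from chk import *
rel([4,-26,119]);c=cyl();save(c,'s3.png')"
```

```text
time: 9.3
eef_pos: [0.6146, -0.2063, 0.1186]
tcp_rot: [0.017, 1.0, 0.0, 0.001]
contact_force: [6.6, -0.3, -7.1]
opening: 0.131
finger_force: 48.7
time: 10.05
eef_pos: [0.615, -0.1936, 0.1188]
tcp_rot: [0.017, 1.0, -0.001, 0.001]
contact_force: [4.7, -2.6, -5.9]
opening: 0.135
finger_force: 48.7
holder pos [  4.2 -31.6 118.8] rel cm [ 0.02  0.56 -0.02] twist -0.03 t 10.05 F [ 4.7 -2.6 -5.9]
side [-1.0100e+00  3.0000e-03  5.1419e+01] 0.61 {-40: 0, -35: 0, -30: 0, -25: 0, -20: 0, -15: 0, -10: 0, -5: 1, 0: 14, 5: 18, 10: 8, 15: 29, 20: 28, 25: 33, 30: 28, 35: 33, 40: 33, 45: 34, 50: 32, 55: 31, 60: 36, 65: 31, 70: 37, 75: 36, 80: 35, 85: 39, 90: 37, 95: 40, 100: 35, 105: 40, 110: 38, 115: 42, 120: 37, 125: 44, 130: 38, 135: 51, 140: 81, 145: 0, 150: 18, 155: 44, 160: 74, 165: 2, 170: 0, 175: 0, 180: 0, 185: 0} bar [ -2.68489514 -20.79633621 139.77641847]
scene [3.3100e-01 2.0000e-03 5.1529e+01] 0.89 {-40: 0, -35: 0, -30: 0, -25: 0, -20: 0, -15: 0, -10: 0, -5: 0, 0: 33, 5: 33, 10: 35, 15: 36, 20: 46, 25: 38, 30: 43, 35: 40, 40: 43, 45: 43, 50: 37, 55: 40, 60: 42, 65: 42, 70: 37, 75: 40, 80: 40, 85: 41, 90: 40, 95: 39, 100: 41, 105: 42, 110: 34, 115: 37, 120: 42, 125: 37, 130: 41, 135: 39, 140: 16, 145: 4, 150: 43, 155: 34, 160: 26, 165: 0, 170: 0, 175: 0, 180: 1, 185: 0} bar [ -1.79709754 -31.46444873 140.75974483]
```

```bash
python3 -m pendant '[{"dx":0,"dy":0.2,"dz":0,"twist":0},{"dx":0,"dy":0.3,"dz":0,"twist":0},{"dx":0,"dy":0.4,"dz":0,"twist":0},{"dx":0,"dy":0.45,"dz":0,"twist":0},{"dx":0,"dy":0.45,"dz":0,"twist":0}]';python3 -m pendant '[{"dx":0,"dy":0.1,"dz":0,"twist":0},{"dx":0,"dy":0.1,"dz":0,"twist":0}]'; python3 -c "
from h import *
rel([4,-26,119])"
```

```text
time: 10.78
eef_pos: [0.6152, -0.1894, 0.1189]
tcp_rot: [0.017, 1.0, -0.001, 0.001]
contact_force: [5.8, -3.0, -7.2]
opening: 0.125
finger_force: 48.8
time: 11.02
eef_pos: [0.6152, -0.1884, 0.1189]
tcp_rot: [0.017, 1.0, -0.001, 0.001]
contact_force: [5.8, -3.5, -6.6]
opening: 0.132
finger_force: 48.8
holder pos [  4.2 -26.4 118.9] rel cm [ 0.02  0.04 -0.01] twist -0.03 t 11.025 F [ 5.8 -3.5 -6.6]
```

```bash
python3 -m pendant '[{"dx":0,"dy":0.08,"dz":0,"twist":0},{"dx":0,"dy":0.08,"dz":0,"twist":0}]';python3 -m pendant '[{"dx":0,"dy":0.08,"dz":0,"twist":0},{"dx":0,"dy":0.08,"dz":0,"twist":0}]'; python3 -c "
from h import *
rel([4,-26,119])"
```

```text
time: 11.28
eef_pos: [0.6152, -0.1876, 0.1188]
tcp_rot: [0.017, 1.0, -0.001, 0.001]
contact_force: [5.5, -3.3, -6.7]
opening: 0.129
finger_force: 48.8
time: 11.52
eef_pos: [0.6152, -0.1874, 0.119]
tcp_rot: [0.017, 1.0, -0.002, 0.001]
contact_force: [5.0, -4.2, -6.8]
opening: 0.131
finger_force: 48.8
holder pos [  4.2 -25.4 119. ] rel cm [ 0.02 -0.06 -0.  ] twist -0.02 t 11.525 F [ 5.  -4.2 -6.8]
```

```bash
python3 -m pendant '[{"dx":0,"dy":0.1,"dz":0,"twist":0},{"dx":0,"dy":0.1,"dz":0,"twist":0}]'; python3 -c "
from chk import *
rel([4,-26,119]);cyl()"
```

```text
time: 11.78
eef_pos: [0.6152, -0.1873, 0.1191]
tcp_rot: [0.017, 1.0, -0.003, 0.001]
contact_force: [5.1, -6.3, -6.1]
opening: 0.132
finger_force: 48.8
holder pos [  4.2 -25.3 119.1] rel cm [ 0.02 -0.07  0.01] twist -0.01 t 11.775 F [ 5.1 -6.3 -6.1]
side [-9.6800e-01  1.0000e-03  5.1497e+01] 0.55 {-40: 0, -35: 0, -30: 0, -25: 4, -20: 0, -15: 0, -10: 0, -5: 0, 0: 0, 5: 10, 10: 24, 15: 5, 20: 28, 25: 29, 30: 34, 35: 30, 40: 34, 45: 25, 50: 37, 55: 33, 60: 33, 65: 34, 70: 38, 75: 36, 80: 35, 85: 37, 90: 34, 95: 42, 100: 37, 105: 40, 110: 36, 115: 47, 120: 39, 125: 40, 130: 43, 135: 40, 140: 44, 145: 77, 150: 19, 155: 42, 160: 83, 165: 1, 170: 0, 175: 0, 180: 0, 185: 0} bar [ -2.47739161 -14.28490255 140.50913896]
scene [ 3.6700e-01 -2.0000e-03  5.1409e+01] 0.96 {-40: 0, -35: 0, -30: 0, -25: 0, -20: 0, -15: 0, -10: 0, -5: 0, 0: 0, 5: 29, 10: 33, 15: 28, 20: 45, 25: 42, 30: 40, 35: 43, 40: 40, 45: 40, 50: 43, 55: 40, 60: 40, 65: 39, 70: 38, 75: 41, 80: 41, 85: 39, 90: 40, 95: 37, 100: 41, 105: 40, 110: 42, 115: 41, 120: 33, 125: 43, 130: 42, 135: 35, 140: 40, 145: 21, 150: 33, 155: 37, 160: 25, 165: 0, 170: 0, 175: 2, 180: 0, 185: 0} bar [ -1.80107095 -25.24172106 140.55038128]
```

```bash
python3 -m pendant '[{"dx":0,"dy":-0.2,"dz":0,"twist":0},{"dx":0,"dy":-0.4,"dz":0,"twist":0},{"dx":0,"dy":-0.4,"dz":0,"twist":0}]'; python3 -m pendant '[{"dx":0,"dy":0,"dz":0,"twist":0},{"dx":0,"dy":0,"dz":0,"twist":0},{"dx":0,"dy":0,"dz":0,"twist":0},{"dx":0,"dy":0,"dz":0,"twist":0},{"dx":0,"dy":0,"dz":0,"twist":0}]' 60;  python3 -m pendant '[{"dx":0,"dy":0,"dz":-4,"twist":0},{"dx":0,"dy":0,"dz":-8,"twist":0},{"dx":0,"dy":0,"dz":-10,"twist":0},{"dx":0,"dy":0,"dz":-10,"twist":0}]'; python3 -c "
from chk import *
rel([4,-26,119]);c=cam('wrist');H=toH(cloud(c)).reshape(-1,3);H=H[~np.isnan(H[:,0])]
T=H[(H[:,2]>112)&(H[:,2]<150)&(H[:,1]<10)&(H[:,1]>-70)&(abs(H[:,0])<36)];print(np.percentile(T,[2,50,98],axis=0));save(c,'w4.png')
d=H[(H[:,2]>70)&(H[:,2]<95)&(abs(H[:,0])<25)&(H[:,1]>-20)];print(np.histogram(d[:,1],np.arange(-10,30,1)))
save(cam('side'),'s4.png')"
```

```text
time: 12.25
eef_pos: [0.6152, -0.1887, 0.1186]
tcp_rot: [0.017, 1.0, -0.0, 0.001]
contact_force: [6.7, 0.3, -7.7]
opening: 0.132
finger_force: 48.9
time: 12.88
eef_pos: [0.6146, -0.1885, 0.1201]
tcp_rot: [0.017, 1.0, -0.0, 0.0]
contact_force: [-0.7, -0.4, -0.5]
opening: 0.601
finger_force: 0.0
time: 13.38
eef_pos: [0.6155, -0.1888, 0.2218]
tcp_rot: [0.017, 1.0, -0.001, 0.002]
contact_force: [0.0, -0.2, 0.3]
opening: 0.599
finger_force: 0.0
holder pos [  4.5 -26.8 221.8] rel cm [ 0.08  0.1  10.28] twist -0.02 t 13.375 F [ 0.  -0.2  0.3]
[[-34.68614166 -36.09556205 119.11657963]
 [ -0.55129736 -30.31755617 124.31143793]
 [ 34.05465249 -24.02577634 126.80924391]]
(array([  9,  10,  10,  10,   9,  10,   9,   9,   9,   9,  12,  11,  52,
        72,  49,  53,  56,  62,  53,  53,  49,  37,   7,  36,  38,   0,
         0,   0, 124,  90,  60,  60,  50,  57,  55,  55,  63,  58,  54]), array([-10,  -9,  -8,  -7,  -6,  -5,  -4,  -3,  -2,  -1,   0,   1,   2,
         3,   4,   5,   6,   7,   8,   9,  10,  11,  12,  13,  14,  15,
        16,  17,  18,  19,  20,  21,  22,  23,  24,  25,  26,  27,  28,
        29]))
```

View pics/w4.png

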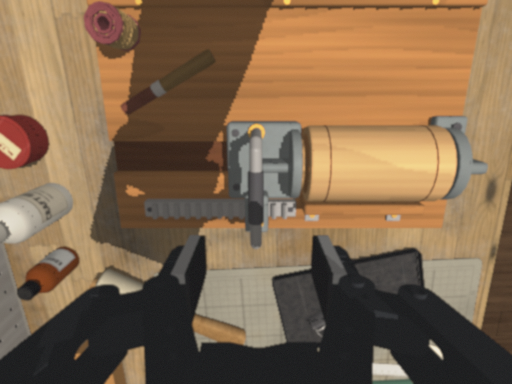

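View pics/s4.png

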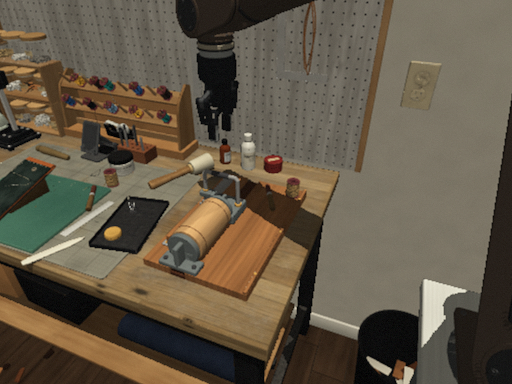

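The pictures show the mandrel at px (380,163) between the head (462,165) and the tail disc (295,165). The bar is back down, with its top at 126.8 mm as at the start. The face gap of about 3 mm matches notch 0.108, and the bystanders haven't moved.

```bash
python3 -c "
from plant import ctrl
print(ctrl.sign_off())"
```

```text
the job is handed in; nothing more can be done
None
```

The mandrel was rolled into the groove without lifting and pushed up to the head. The tail latched with the bar fully down in what I measure as notch 0.108, leaving about 3 mm of end gap. The bystanders look unmoved in the final pictures, and I handed the job in at about 13.5 s; no verdict came back.

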